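# Mix sample jars and scan them on the turntable

## Robot

A 7-joint arm with a two-finger parallel gripper is mounted at the origin on the work surface. World frame = base frame: x ahead of the robot, y to its left, z up, the work surface at z = 0. Lengths are in m, angles in rad, forces in N, time in s.
With the tool pointing down it reaches from about 0.35 to 0.9 m from the base axis. Payload 8.1 kg.
Tool frame: the origin (TCP) lies on the centre line of the jaws, within the pads' length; the fingertips stand 11 mm ahead of it and the grasp point (between the pads) lies 8 mm behind it (arm.nose_length is the distance from the TCP to the fingertips, in m); z points along the fingers, y is the line along which they close (so a half turn about z gives the same grasp; the last joint's range is limited). The gripper opens to 92 mm and grips with 3 to 60 N. Pads are 19 mm wide; open, the fingers measure 130 mm over their backs; the gripper's body (75 mm by 190 mm) begins 47 mm behind the grasp point.
Start: joints at [-1.409, 0.434, 0.025, 1.573, -0.012, 1.134, -0.075], TCP at [0.164, 0.603, 0.238] pointing down, gripper open.
Joint ranges: [-2.62, 2.62], [-0.44, 2.09], [-1.27, 1.32], [0.08, 2.57], [-1.32, 4.46], [0.12, 2], [-2.74, 2.74]. Speed limits (rad/s): [2.22, 2.22, 3.01, 3.01, 3.14, 3.14, 3.14].

## Interface

Orientations are given as a rotation vector (axis times angle).
In Python, from cell import arm gives the robot as it stands.
- The arm moves only by the tool jog_arm, never from a script. Its argument "moves" is a list of rows, each a list of 4 numbers: the shift along the tool's x, y, z in m, then the turn about the tool's z in rad. In form: [[tx, ty, tz, spin], ...]. A call has 1 to 20 rows; each row is the pose to reach, as a shift and turn from the pose commanded when the call began, along the tool's axes at that moment; what a row does not reach only later rows make up. A row lasts 1/8 s, in which the tool goes at most 62.5 mm and 10.7 degrees, less where a joint would pass 70% of its speed; a pose out of reach is approached as far as the arm can. A call with a gripper value outside its range is refused whole. "hand" is the finger opening in m, from 0 to 0.0918, set as the call begins (left out, the last holds). The fingers move at their own pace and stop on an object; "newtons" is the grip in N (left out, the last holds). Time passes only in rows, so rows that repeat a pose let the fingers close. It gives the time, the measured TCP pose, the force, the opening and the grip force at its end, in the units of the state.
- arm.observe(): the state, without advancing time (a new reading comes with each control period).
- arm.get_image(name): name is "scene" or "side" or "wrist"; returns a dict with "color" (420x560x3 uint8, red, green, blue), "z_map" (420x560 float32, m along the optical axis (not along the pixel's ray), 0 where there is no reading), "fx", "fy", "cx", "cy" (pixels), "rvec" (rotation vector, rad) and "tvec" (3), from world to camera coordinates, as OpenCV has them. Camera axes: x right, y down, z forward; pixel columns grow to the right and rows downward; lengths in m; the calibration is good to about 2 mm. A picture is of the moment at which its call begins.
- arm.sign_off(): hands the job in; it is judged then, once.
The state is a dict: "clock": time; "joints": joint angles; "dq": joint speeds; "joint_efforts": joint torques, N m; "position": TCP position; "ee_rot": TCP orientation; "force": force on the tool from outside, world axes, zero at the start; "ft_torque": the same for the moment, N m; "width": opening from 0.0 (shut) to 1.0 (fully open); "gripper_force": force on a finger pad.
Only numpy, scipy, OpenCV 4.12 (cv2) and the standard library are available. Lean on these libraries where they do the work, as an engineer would, in place of code of your own. Each camera call takes 0.05 s, during which the arm holds its last target. There are 200 camera calls.

## Task

First hang the folded aluminium splash guard over the steel bar. Then take the amber jars that are there, shortest first: press each one upright onto the middle of the mixer's sprung pad until the pad is fully down, hold it there for a second, and stand it on the turntable. When all are standing on it, turn the turntable by its upright handle through one full turn, either way, until the handle is back at the pointer where it began, with the jars still standing on it; leave everything else on the bench alone.

Things in the scene. Friction and masses are not known exactly. Their poses are not given: they have to be found in the camera images.
- jar_short: the shortest straight-sided round amber sample jar with a white screw cap of the same diameter; diameter 64 mm, overall height 70 mm, about 200 g; its thick heavy foot keeps it upright when bumped; may be absent. Origin: centre of its underside, z up when standing
- jar_mid: the middle-sized straight-sided round amber sample jar with a white screw cap of the same diameter; diameter 62 mm, overall height 86 mm, about 200 g; its thick heavy foot keeps it upright when bumped; may be absent. Origin: centre of its underside, z up when standing
- jar_tall: the tallest straight-sided round amber sample jar with a white screw cap of the same diameter; diameter 60 mm, overall height 102 mm, about 200 g; its thick heavy foot keeps it upright when bumped; may be absent. Origin: centre of its underside, z up when standing
- guard: splash guard of folded aluminium sheet, an inverted U open below and at both ends: 140 mm long (its x), 40 mm wide outside (its y), 100 mm high, sheet 4 mm, 32 mm clear between the two panels, 180 g. It stands on its two lower edges at the start. Origin: centre of its underside, z up; a half turn about z looks the same
- guard_crest (a point): middle of the underside of the guard's crest, 96 mm above the guard's origin: the place that rests on the bar
- bar_mid (a point): middle of the axis of a fixed horizontal steel bar 12 mm in diameter, 300 mm long between two upright posts, 150 mm above the bench; the point's y axis runs along the bar, z up. A post with a 50 x 70 mm foot stands at each end
- pad_centre (a point): centre of the top face of the mixer's sprung pad when it is up, 82 mm above the bench (fixed to the housing, does not move with the pad). The pad is a black rubber disc 74 mm in diameter on a grey box-shaped mixer of 120 x 130 mm (point x, y) whose housing top is 56 mm above the bench
- pad (a joint): travel of the sprung pad downwards, m: 0 up, 0.010 fully down; it begins to move at about 3 N, takes about 12 N at the bottom (the jar's weight included), and springs back
- platter_centre (a point): centre of the top face of the round aluminium turntable, 270 mm in diameter, top 35 mm above the bench; it turns about the vertical. The point is fixed to the base: its x axis points at the steel index pointer at the edge, where the handle stands at the start
- handle_top (a point): top of the upright crank handle that stands on the turntable 110 mm from its centre and turns with it; top 166 mm above the turntable (201 mm above the bench). Grip the black free-spinning sleeve, 24 mm in diameter, which makes up its uppermost 65 mm; below it a steel rod 16 mm in diameter
- platter (a joint): angle of the turntable, rad, positive anticlockwise from above: 0 at the start with the handle at the pointer, 6.283 or -6.283 after a full turn; can turn about 9 rad either way; light friction, stays where it is left
- tape: bystander, to be left alone: flat roll of black tape 60 mm across, 18 mm high; origin centre of underside
- beaker: bystander, to be left alone: small glass beaker 64 mm across, 85 mm high; origin centre of underside
- driver: bystander, to be left alone: screwdriver lying down; origin at its underside
- parts_tray: bystander, to be left alone: grey open tray 120 x 160 x 30 mm; origin centre of underside
Mind the look-alikes: they are no part of the job. Leave any red or turquoise look-alike of the jar_tall alone.

How it is judged:
On the way, in this order (a step that is already met when the one before it is completed fails the run):
1. the splash guard hangs astride the bar, released (x of guard_crest in the frame of bar_mid between -0.018 and 0.018 m and y of guard_crest in the frame of bar_mid between -0.08 and 0.08 m and z of guard_crest in the frame of bar_mid between -0.002 and 0.02 m and angle between guard's own z axis and vertical below 0.4 rad and contact force between the fingers and guard below 0.1 N), for 0.3 s.
2. jar_short is pressed on the pad, held and upright, until fully down (8.5 mm or more, within 18 mm of its centre, 0.5 s) (horizontal distance between jar_short and pad_centre below 0.018 m and z of jar_short in the frame of pad_centre below -0.0085 m and angle between jar_short's own z axis and vertical below 0.15 rad and contact force between the fingers and jar_short above 1 N), for 0.5 s.
3. jar_mid is pressed on the pad, held and upright, until fully down (8.5 mm or more, within 18 mm of its centre, 0.5 s) (horizontal distance between jar_mid and pad_centre below 0.018 m and z of jar_mid in the frame of pad_centre below -0.0085 m and angle between jar_mid's own z axis and vertical below 0.15 rad and contact force between the fingers and jar_mid above 1 N), for 0.5 s.
4. jar_tall is pressed on the pad, held and upright, until fully down (8.5 mm or more, within 18 mm of its centre, 0.5 s) (horizontal distance between jar_tall and pad_centre below 0.018 m and z of jar_tall in the frame of pad_centre below -0.0085 m and angle between jar_tall's own z axis and vertical below 0.15 rad and contact force between the fingers and jar_tall above 1 N), for 0.5 s.
5. all jars that are present stand released on the turntable, before it is turned (horizontal distance between each of jar_short, jar_mid, jar_tall and platter_centre below 0.115 m and z of jar_short in the frame of platter_centre between -0.004 and 0.006 m and angle between each of jar_short, jar_mid, jar_tall's own z axis and vertical below 0.15 rad and contact force between the fingers and jar_short below 0.1 N and z of jar_mid in the frame of platter_centre between -0.004 and 0.006 m and contact force between the fingers and jar_mid below 0.1 N and z of jar_tall in the frame of platter_centre between -0.004 and 0.006 m and contact force between the fingers and jar_tall below 0.1 N and value of joint platter between -0.8 and 0.8 rad), for 0.2 s.
6. the turntable has made one full turn with the jars standing on it (horizontal distance between each of jar_short, jar_mid, jar_tall and platter_centre below 0.115 m and z of jar_short in the frame of platter_centre between -0.004 and 0.006 m and angle between each of jar_short, jar_mid, jar_tall's own z axis and vertical below 0.15 rad and contact force between the fingers and jar_short below 0.1 N and z of jar_mid in the frame of platter_centre between -0.004 and 0.006 m and contact force between the fingers and jar_mid below 0.1 N and z of jar_tall in the frame of platter_centre between -0.004 and 0.006 m and contact force between the fingers and jar_tall below 0.1 N and (value of joint platter between 6 and 6.57 rad or value of joint platter between -6.57 and -6 rad)), for 0.2 s.
At the end, for the whole second after the job is handed in: Guard astride the bar (crest within 18 mm across, 80 mm along of its middle, lean under 0.4 rad); present jars upright on the turntable, centres within 115 mm of its centre; turntable one full turn round, either way, within 0.28 rad; all released and at rest (all of step 1 and all of step 6 and velocity of joint platter between -0.05 and 0.05 rad/s and linear speed of each of guard, jar_short, jar_mid, jar_tall below 0.03 m/s); the robot touches nothing.
It fails at once if a bystander is pushed more than 40 mm or knocked over (distance of any of tape, beaker, driver, parts_tray from where it was at the start of the episode above 0.04 m or angle between beaker's own z axis and vertical above 0.6 rad).
It fails at once if the turntable is turned well past one turn (value of joint platter above 7.3 rad or value of joint platter below -7.3 rad).
Of jar_short, jar_mid, jar_tall only 2 to 3 are there at a start; the rules pass over those that are not, and their reading is None.
At some moment in a run one of jar_short, jar_mid, jar_tall may be knocked a few centimetres aside while the robot is not near it.
It also fails if it takes over 210 s, if anything falls off the work surface, if the arm or the gripper's body presses on something with over 40 N, if the wrist force passes 120 N, or if a joint passes its speed limit or range.

## Working session

There is one attempt and no reset: what is moved stays moved. The work goes in short steps, Python scripts to look and compute and a tool call to move; the robot and the scene stay as the last step left them, time stands still between calls to the robot, and variables do not carry over. Pictures are saved under pics/ and viewed, at most 14 in all, crops included, and the job is handed in when it is done.

Besides the shell and the picture viewer there is one more tool, called after "Emit:" as name([rows], argument=value, ...), one row to a line, values as JSON. jog_arm: Moves the arm, as the interface text tells. Its arguments: {"type":"object","properties":{"moves":{"type":"array"},"hand":{"type":"number"},"newtons":{"type":"number"}},"required":["moves"]}

```bash
mkdir -p pics; ls
cat > h.py <<'E'
import numpy as np, cv2
from cell import arm
def cloud(im):
    z=im["z_map"]; v,u=np.indices(z.shape)
    P=np.stack([(u-im["cx"])/im["fx"]*z,(v-im["cy"])/im["fy"]*z,z],-1)
    R=cv2.Rodrigues(np.array(im["rvec"],float))[0]
    W=(P-np.array(im["tvec"]).reshape(3))@R
    W[z==0]=np.nan
    return W
def snap(name,fn):
    im=arm.get_image(name); cv2.imwrite(f"pics/{fn}.png",im["color"][:,:,::-1]); 
    W=cloud(im); np.savez(f"pics/{fn}.npz",W=W,c=im["color"]); return im,W
E
python3 - <<'E'
from h import *
for n in("scene","side","wrist"): 
    im,W=snap(n,n+"0"); R=cv2.Rodrigues(np.array(im["rvec"],float))[0]; print(n,-R.T@np.array(im["tvec"]).reshape(3),R[2])
print(arm.observe())
E
```

```text
pics
scene [ 1.12352036 -0.39146947  1.020155  ] [-0.49994847  0.37570244 -0.78031994]
side [ 0.23915083 -0.99003752  0.77196112] [ 0.25136617  0.81788646 -0.51756815]
wrist [0.0841896  0.62486293 0.38424482] [ 0.28718399 -0.07920263 -0.95459536]
{'clock': 0.15, 'joints': array([-1.40859415,  0.43503945,  0.02499928,  1.57381653, -0.01160679,
        1.13399838, -0.07512929]), 'dq': array([ 1.43091375e-03, -1.21303298e-03, -1.94727312e-05, -4.14059813e-03,
       -9.05803854e-04, -3.35459428e-04,  3.58517489e-04]), 'joint_efforts': array([ 2.25354670e-03, -6.68262577e+01,  9.86179523e-01, -3.14695394e+01,
       -6.05261000e-02,  3.92692618e-02,  1.54057525e-04]), 'position': array([0.16353877, 0.60287516, 0.23716781]), 'ee_rot': array([-4.14921983e-01, -3.11403054e+00,  1.75267504e-03]), 'force': array([ 0.29468332,  0.89843641, -0.68119259]), 'ft_torque': array([ 0.02710078, -0.02869381,  0.03018185]), 'gripper_force': 0.0, 'width': 1.0036625082574195}
```

View pics/scene0.png

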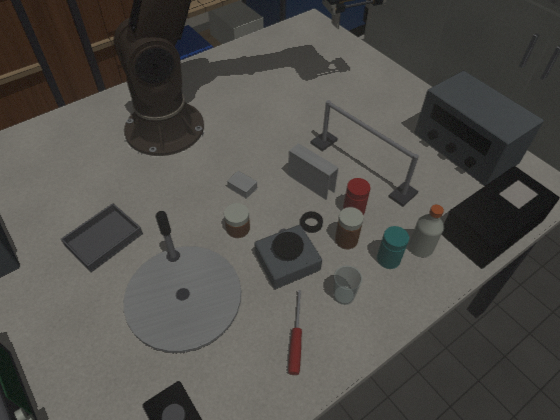

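View pics/side0.png

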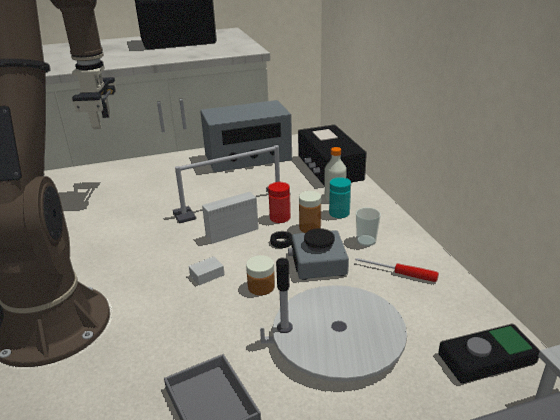

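The scene view shows two amber jars, at (237,220) and (348,228). The guard is at (312,170), the bar runs (328,105)–(413,158), the pad is at (288,245), the turntable at (183,293) and the handle at (165,235). The red decoy is at (357,195) and the turquoise one at (393,247).

```bash
cat > m.py <<'E'
from h import *
def fitcirc(p):
    A=np.c_[2*p,np.ones(len(p))]; s=np.linalg.lstsq(A,(p**2).sum(1),rcond=None)[0]
    return s[:2],np.sqrt(s[2]+s[0]**2+s[1]**2)
def region(fn,box):
    d=np.load(f"pics/{fn}.npz"); W=d["W"]; c=d["c"]; u0,u1,v0,v1=box
    w=W[v0:v1,u0:u1].reshape(-1,3); c=c[v0:v1,u0:u1].reshape(-1,3); k=np.isfinite(w[:,0]); return w[k],c[k]
def top(fn,box,lo,hi):
    w,c=region(fn,box); k=(w[:,2]>lo)&(w[:,2]<hi); p=w[k]
    r=cv2.minAreaRect(p[:,:2].astype(np.float32)*1000); e=cv2.minEnclosingCircle(p[:,:2].astype(np.float32)*1000)
    print(fn,box,len(p),"zmed %.4f z98 %.4f"%(np.median(p[:,2]),np.percentile(p[:,2],98)),"rect",np.round(r[0],1),np.round(r[1],1),round(r[2],1),"circ",np.round(e[0],1),round(e[1],1))
E
python3 - <<'E'
from m import *
def z98(fn,b): 
    w,_=region(fn,b); print(fn,b,"z99",np.percentile(w[:,2],99))
z98("scene0",(222,252,203,238)); z98("side0",(245,275,256,292)); z98("scene0",(335,363,205,247)); z98("side0",(298,322,193,230))
top("scene0",(220,255,200,240),.060,.12); top("side0",(240,280,250,295),.060,.12)
top("scene0",(333,366,212,250),.078,.12); top("side0",(296,325,190,232),.078,.12)
top("scene0",(285,340,140,200),.092,.12); top("side0",(200,262,190,243),.092,.12)
top("scene0",(320,420,95,175),.140,.17); top("side0",(175,285,140,180),.140,.17)
top("scene0",(265,310,225,265),.074,.09); top("side0",(298,340,225,252),.074,.09)
top("scene0",(115,250,240,350),.030,.04); top("side0",(265,415,280,375),.030,.04)
top("scene0",(150,180,205,240),.190,.22); top("side0",(270,295,250,295),.190,.22)
top("scene0",(150,180,205,262),.100,.22); 
top("scene0",(250,325,220,290),.050,.06); top("side0",(285,350,230,280),.050,.06)
top("scene0",(342,372,175,218),.090,.14)
top("scene0",(376,412,222,270),.09,.14)
top("scene0",(330,362,262,306),.07,.14)
top("scene0",(298,326,208,235),.01,.025)
top("scene0",(60,145,200,275),.02,.04)
top("scene0",(225,260,168,198),.01,.06)
top("scene0",(412,445,203,260),.03,.2)
E
```

```text
scene0 (222, 252, 203, 238) z99 0.07392579311925286
side0 (245, 275, 256, 292) z99 0.07286926069019513
scene0 (335, 363, 205, 247) z99 0.1055605111978797
side0 (298, 322, 193, 230) z99 0.10435827262291113
scene0 (220, 255, 200, 240) 449 zmed 0.0700 z98 0.0740 rect [465.6 -29.4] [60.9 65.9] 55.7 circ [464.8 -31.3] 33.9
side0 (240, 280, 250, 295) 449 zmed 0.0698 z98 0.0729 rect [466.8 -32.5] [62.7 65.9] 0.5 circ [465.9 -32.5] 34.3
scene0 (333, 366, 212, 250) 430 zmed 0.1015 z98 0.1056 rect [668.3 172.9] [59.2 46.3] 57.0 circ [663.5 176.2] 30.0
side0 (296, 325, 190, 232) 408 zmed 0.0984 z98 0.1047 rect [645.8 116.3] [180.9  56.9] 72.9 circ [652.6 113.1] 91.6
scene0 (285, 340, 140, 200) 649 zmed 0.1002 z98 0.1038 rect [454.4 227. ] [143.6  46. ] 12.0 circ [454.4 227.6] 72.7
side0 (200, 262, 190, 243) 541 zmed 0.0997 z98 0.1031 rect [456.7 225.4] [142.  49.] 12.7 circ [457.4 224.1] 73.3
scene0 (320, 420, 95, 175) 522 zmed 0.1542 z98 0.1586 rect [491.3 387.5] [317.8  18.4] 7.7 circ [491.2 388.3] 159.0
side0 (175, 285, 140, 180) 476 zmed 0.1527 z98 0.1581 rect [495.3 381.8] [313.3  27. ] 6.
[... 1205 characters left out ...]
2
scene0 (376, 412, 222, 270) 471 zmed 0.1023 z98 0.1060 rect [769.9 223.4] [58.6 60. ] 10.7 circ [768.5 223.5] 31.1
scene0 (330, 362, 262, 306) 276 zmed 0.0812 z98 0.0883 rect [779.5  65.8] [61.2 64.3] 50.4 circ [780.7  66.1] 33.2
scene0 (298, 326, 208, 235) 251 zmed 0.0174 z98 0.0217 rect [567.7 136.7] [59.4 58.3] 29.1 circ [568.2 137.8] 31.9
scene0 (60, 145, 200, 275) 760 zmed 0.0289 z98 0.0370 rect [ 347.9 -317. ] [244.1 160.9] 12.0 circ [ 336.7 -320.4] 133.7
scene0 (225, 260, 168, 198) 461 zmed 0.0294 z98 0.0345 rect [354.6  59. ] [72.6 53.4] 16.4 circ [355.2  57.9] 42.2
scene0 (412, 445, 203, 260) 1036 zmed 0.1026 z98 0.1619 rect [802.9 333.5] [105.2  61.5] 70.3 circ [794.  337.4] 54.5
```

```bash
cat > plan.py <<'E'
import sys; from h import *
# plan.py x y z [yaw_deg of tool y axis]: shift and spin in the tool frame
def plan(x,y,z,yaw=None):
    s=arm.observe(); R=cv2.Rodrigues(np.array(s["ee_rot"],float))[0]
    cur=np.degrees(np.arctan2(R[1,1],R[0,1])); d=R.T@(np.array([x,y,z])-s["position"]); sp=0
    if yaw is not None: sp=-np.radians((yaw-cur+90)%180-90)
    print("clock %.1f pos"%s["clock"],np.round(s["position"],4),"yaw %.1f"%cur,"q7 %.2f"%s["joints"][6],"F",np.round(s["force"],1),"w %.3f g %.1f"%(s["width"],s["gripper_force"]),"tilt",np.round(R[:2,2],4),"\n ROW",np.round(d,4),round(sp,3))
if __name__=="__main__": plan(*map(float,sys.argv[1:]))
E
python3 - <<'E'
from m import *
def white(fn,box,lo,hi,name):
    w,c=region(fn,box); c=c.astype(float); k=(w[:,2]>lo)&(w[:,2]<hi)&((c.max(1)-c.min(1))<45)&(c.mean(1)>70)
    p=w[k]; e=cv2.minEnclosingCircle(p[:,:2].astype(np.float32)*1000); print(name,fn,len(p),np.round(p.mean(0),4),np.round(e[0],1),round(e[1],1))
white("scene0",(333,366,205,232),.095,.11,"tall"); white("side0",(298,324,190,212),.095,.11,"tall")
def red(fn,box,name):
    w,c=region(fn,box); c=c.astype(float); k=(w[:,2]>.097)&(w[:,2]<.11)&(c[:,0]>1.7*c[:,1]); p=w[k]
    e=cv2.minEnclosingCircle(p[:,:2].astype(np.float32)*1000);print(name,fn,len(p),np.round(p.mean(0),4),np.round(e[0],1),round(e[1],1))
red("scene0",(340,374,172,220),"red"); red("side0",(264,294,178,225),"red")
for fn,uv in(("scene0",(183,294)),("side0",(339,326))):
    W=np.load(f"pics/{fn}.npz")["W"]; print("hub",np.nanmedian(W[uv[1]-2:uv[1]+3,uv[0]-2:uv[0]+3].reshape(-1,3),0))
    # rim circle: outline of z~.035 mask
    m=((W[...,2]>.029)&(W[...,2]<.041)&(np.hypot(W[...,0]-.57,W[...,1]+.235)<.17)).astype(np.uint8)
    m=cv2.morphologyEx(m,cv2.MORPH_OPEN,np.ones((3,3)))
    p=W[m>0][:,:2]; ang=np.arctan2(p[:,1]+.235,p[:,0]-.57); r=np.hypot(p[:,0]-.57,p[:,1]+.235); q=[]
    for a in np.arange(-3.1,3.1,.1):
        k=np.abs(ang-a)<.05
        if k.any(): q.append(p[k][np.argsort(r[k])[-max(1,k.sum()//50)]])
    q=np.array(q); c,rr=fitcirc(q)
    for _ in range(4):
        e=np.abs(np.hypot(*(q-c).T)-.135); q2=q[e<np.percentile(e,80)]; c,rr=fitcirc(q2)
    print("platter",c,rr)
for fn,b,lo,hi in(("scene0",(285,340,140,200),.096,.12),("side0",(200,262,190,243),.096,.12),("scene0",(320,420,95,175),.15,.17),("side0",(175,285,140,180),.15,.17)):
    w,_=region(fn,b); p=w[(w[:,2]>lo)&(w[:,2]<hi)]; v=cv2.fitLine(p[:,:2].astype(np.float32),cv2.DIST_HUBER,0,.01,.01).ravel(); print(fn,np.degrees(np.arctan2(v[1],v[0])),v[2:])
E
python3 plan.py .456 .226 .24 102
```

```text
tall scene0 388 [0.6638 0.1766 0.1023] [662.  177.7] 31.0
tall side0 228 [0.6625 0.171  0.1015] [664.  173.7] 31.4
red scene0 326 [0.6029 0.2579 0.1024] [601.1 257.7] 31.3
red side0 186 [0.6009 0.2522 0.1019] [602.4 254.8] 30.1
hub [ 0.5709595  -0.24691605  0.03627561]
platter [ 0.56905823 -0.24829796] 0.1338559079814838
hub [ 0.57215798 -0.24989075  0.03520709]
platter [ 0.5708093  -0.24996416] 0.13413807638523512
scene0 12.120885 [0.4853663  0.23273113]
side0 11.948887 [0.455423   0.22310871]
scene0 7.91838 [0.48187545 0.3833953 ]
side0 7.9876223 [0.48834863 0.38209832]
clock 0.1 pos [0.1635 0.6029 0.2372] yaw 74.8 q7 -0.08 F [ 0.3  0.9 -0.7] w 1.004 g 0.0 tilt [-0.0002 -0.0011] 
 ROW [-0.3809 -0.2872 -0.0025] -0.474
```

Emit:
jog_arm([
  [-0.04,-0.03,-0.002,-0.05],
  [-0.08,-0.06,-0.002,-0.1],
  [-0.12,-0.09,-0.002,-0.15],
  [-0.16,-0.12,-0.002,-0.2],
  [-0.2,-0.15,-0.002,-0.25],
  [-0.24,-0.18,-0.002,-0.3],
  [-0.28,-0.21,-0.002,-0.35],
  [-0.32,-0.24,-0.002,-0.4],
  [-0.36,-0.27,-0.002,-0.45],
  [-0.381,-0.287,-0.002,-0.474],
  [-0.381,-0.287,-0.002,-0.474],
  [-0.381,-0.287,-0.002,-0.474],
  [-0.381,-0.287,-0.002,-0.474],
], hand=0.0918, newtons=40)

```text
clock: 1.78
position: [0.4554, 0.2276, 0.2396]
ee_rot: [0.331, -3.124, -0.0]
force: [0.0, 0.2, 0.1]
width: 0.999
gripper_force: 0.0
```

```bash
python3 plan.py .4555 .226 .074 102; python3 -c "
from m import *
im,W=snap('wrist','w1')
p=W[np.isfinite(W[...,0])]; p=p[(p[:,2]>.09)&(p[:,2]<.108)&(abs(p[:,0]-.455)<.1)&(abs(p[:,1]-.226)<.06)]
print(len(p), cv2.minAreaRect(p[:,:2].astype(np.float32)*1000), np.median(p[:,2]))"
```

```text
clock 1.8 pos [0.4554 0.2276 0.2396] yaw 102.1 q7 1.25 F [0.  0.2 0.1] w 0.999 g 0.0 tilt [-0.0004  0.0003] 
 ROW [ 0.0002 -0.0016  0.1656] 0.002
5808 ((453.6826477050781, 228.23004150390625), (140.05477905273438, 40.068485260009766), 12.089290618896484) 0.10017363922525264
```

Emit:
jog_arm([
  [0,0,0.03,0],
  [0,0,0.06,0],
  [0,0,0.09,0],
  [0,0,0.12,0],
  [0,0,0.15,0],
  [0,0,0.166,0],
  [0,0,0.166,0],
  [0,0,0.166,0],
])

```text
clock: 2.82
position: [0.4564, 0.2271, 0.0744]
ee_rot: [-0.329, 3.124, 0.001]
force: [0.0, -0.2, 0.1]
width: 1.001
gripper_force: 0.0
```

Emit:
jog_arm([
  [0,0,0,0],
  [0,0,0,0],
  [0,0,0,0],
  [0,0,0,0],
  [0,0,0,0],
  [0,0,0,0],
], hand=0.03)

```text
clock: 3.58
position: [0.4561, 0.2265, 0.0737]
ee_rot: [0.328, -3.124, -0.0]
force: [0.1, 1.0, -0.3]
width: 0.434
gripper_force: 39.9
```

Emit:
jog_arm([
  [0,0,-0.01,0],
  [0,0,-0.03,0],
  [0,0,-0.05,0],
  [0,0,-0.08,0],
  [0,0,-0.11,0],
  [0,0,-0.12,0],
  [0,0,-0.12,0],
])

```text
clock: 4.45
position: [0.4563, 0.2266, 0.194]
ee_rot: [-0.328, 3.124, 0.001]
force: [-0.5, -1.5, -1.6]
width: 0.432
gripper_force: 39.9
```

```bash
python3 -c "
from plan import plan
from m import *
im,W=snap('wrist','w2')
p=W[np.isfinite(W[...,0])]
t=arm.observe()['position']
g=p[(p[:,2]>t[2]+.02)&(p[:,2]<t[2]+.04)&(abs(p[:,0]-t[0])<.1)&(abs(p[:,1]-t[1])<.03)]
print('guard',len(g),cv2.minAreaRect(g[:,:2].astype(np.float32)*1000),np.median(g[:,2]))
b=p[(p[:,2]>.147)&(p[:,2]<.165)&(p[:,1]>.33)]
print('bar',len(b))
if len(b)>20: print(cv2.minAreaRect(b[:,:2].astype(np.float32)*1000),np.percentile(b[:,2],[50,98]))
plan(.493,.384,t[2],98)"
```

```text
guard 18023 ((433.3651123046875, 223.9503173828125), (98.23068237304688, 61.17839431762695), 12.096576690673828) 0.22059714190305546
bar 5125
((425.6922912597656, 378.7486572265625), (178.90151977539062, 13.312376976013184), 8.350979804992676) [0.15480457 0.15715478]
clock 4.5 pos [0.4558 0.2263 0.1932] yaw 102.0 q7 1.26 F [ 0.5 -0.1 -2.3] w 0.433 g 39.9 tilt [-0.0006 -0.0003] 
 ROW [-6.910e-02  1.465e-01 -1.000e-04] 0.07
```

Emit:
jog_arm([
  [0,0,-0.03,0],
  [0,0,-0.06,0],
  [0,0,-0.06,0],
  [-0.01,0.025,-0.06,0.01],
  [-0.025,0.055,-0.06,0.03],
  [-0.04,0.085,-0.06,0.05],
  [-0.055,0.115,-0.06,0.06],
  [-0.069,0.148,-0.06,0.068],
  [-0.069,0.148,-0.06,0.068],
  [-0.069,0.148,-0.06,0.068],
  [-0.069,0.148,-0.06,0.068],
])

```text
clock: 5.88
position: [0.493, 0.3842, 0.2531]
ee_rot: [0.219, -3.133, 0.002]
force: [0.8, -0.3, -2.0]
width: 0.433
gripper_force: 39.9
```

```bash
python3 -c "
from plan import plan
from m import *
im,W=snap('wrist','w3')
plan(.493,.3855,.136,98)"
```

```text
clock 5.9 pos [0.4931 0.3843 0.2534] yaw 98.0 q7 1.01 F [-0.5 -0.2 -1.6] w 0.432 g 39.9 tilt [-0.0003 -0.0007] 
 ROW [-0.0002  0.0012  0.1174] 0.0
```

View pics/w3.png

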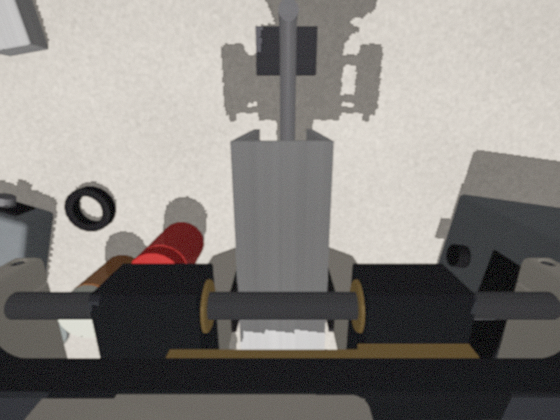

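The wrist view shows the bar at u≈288, between the guard's panels (u≈240–330). It is well centred, so I'll lower the guard.

Emit:
jog_arm([
  [0,0.001,0.02,0],
  [0,0.001,0.045,0],
  [0,0.001,0.07,0],
  [0,0.001,0.09,0],
  [0,0.001,0.105,0],
  [0,0.001,0.112,0],
  [0,0.001,0.116,0],
  [0,0.001,0.117,0],
  [0,0.001,0.117,0],
])

```text
clock: 7.05
position: [0.493, 0.3868, 0.1372]
ee_rot: [-0.221, 3.133, 0.001]
force: [0.2, 0.7, -2.8]
width: 0.432
gripper_force: 39.9
```

Emit:
jog_arm([
  [0,0,0,0],
  [0,0,0,0],
  [0,0,0,0],
  [0,0,0,0],
  [0,0,0,0],
  [0,0,0,0],
], hand=0.07)

```text
clock: 7.8
position: [0.4928, 0.3866, 0.1367]
ee_rot: [-0.221, 3.134, 0.0]
force: [0.4, -0.4, -0.5]
width: 0.759
gripper_force: 0.0
```

Emit:
jog_arm([
  [0,0,-0.01,0],
  [0,0,-0.03,0],
  [0,0,-0.06,0],
  [0,0,-0.09,0],
  [0,0,-0.12,0],
  [0,0,-0.13,0],
  [0,0,-0.13,0],
])

```text
clock: 8.68
position: [0.493, 0.3867, 0.2671]
ee_rot: [-0.221, 3.133, 0.001]
force: [0.3, 0.3, -0.2]
width: 0.763
gripper_force: 0.0
```

```bash
python3 -c "
from plan import plan
from m import *
snap('scene','s4');snap('side','d4')
top('scene0',(220,255,200,240),.060,.12)
top('s4',(220,255,200,240),.060,.12)
top('s4',(320,420,95,175),.157,.18)
top('d4',(175,285,130,180),.157,.18)
plan(.4665,-.032,.25,90)"
```

```text
scene0 (220, 255, 200, 240) 449 zmed 0.0700 z98 0.0740 rect [465.6 -29.4] [60.9 65.9] 55.7 circ [464.8 -31.3] 33.9
s4 (220, 255, 200, 240) 441 zmed 0.0699 z98 0.0740 rect [466.2 -29.7] [60.9 65.5] 56.4 circ [464.5 -30.2] 33.9
s4 (320, 420, 95, 175) 596 zmed 0.1602 z98 0.1639 rect [493.2 387.6] [311.5  45.8] 7.6 circ [493.1 388.2] 155.8
d4 (175, 285, 130, 180) 362 zmed 0.1601 z98 0.1631 rect [496.  386.5] [309.9  51.1] 9.6 circ [496.4 384.3] 155.0
clock 8.8 pos [0.4923 0.3862 0.2655] yaw 98.1 q7 1.01 F [-0.  -0.3 -0.5] w 0.764 g 0.0 tilt [-0.0013 -0.0012] 
 ROW [ 0.0844 -0.4104  0.0161] 0.141
```

View pics/s4.png

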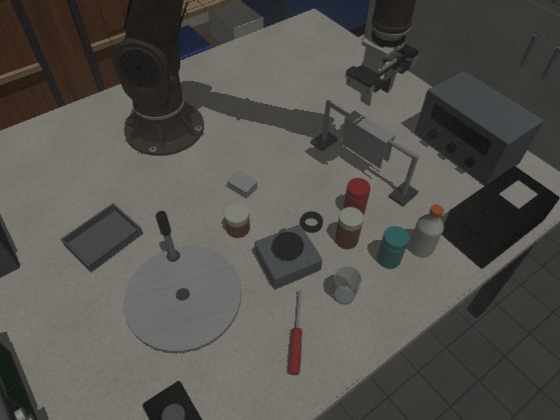

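The guard now hangs on the bar at (365,135), with its crest top at 0.160 m. Next is jar_short.

Emit:
jog_arm([
  [0.008,-0.04,0,0.02],
  [0.017,-0.08,0,0.04],
  [0.025,-0.12,0,0.06],
  [0.033,-0.16,0,0.08],
  [0.041,-0.2,0,0.1],
  [0.05,-0.24,0,0.12],
  [0.058,-0.28,0,0.14],
  [0.066,-0.32,0.01,0.14],
  [0.074,-0.36,0.01,0.14],
  [0.08,-0.39,0.016,0.14],
  [0.0845,-0.41,0.016,0.14],
  [0.0845,-0.41,0.016,0.14],
  [0.0845,-0.41,0.016,0.14],
  [0.0845,-0.41,0.016,0.14],
], hand=0.0918)

```text
clock: 10.52
position: [0.4668, -0.0301, 0.2505]
ee_rot: [0.005, -3.141, -0.0]
force: [0.1, 0.6, -0.4]
width: 1.001
gripper_force: 0.0
```

```bash
cat > cap.py <<'E'
from m import *; import sys
def cap(x,y,h,tag):
    im,W=snap('wrist',tag); p=W[np.isfinite(W[...,0])]
    p=p[(p[:,2]>h-.006)&(p[:,2]<h+.008)&(np.hypot(p[:,0]-x,p[:,1]-y)<.045)]
    e=cv2.minEnclosingCircle(p[:,:2].astype(np.float32)*1000); print('cap',len(p),np.round(e[0],1),round(e[1],1),'mean',np.round(p.mean(0),4))
E
python3 -c "
from cap import *; from plan import plan
cap(.4665,-.031,.07,'w5'); plan(.4665,-.0315,.04,90)"
```

```text
cap 2580 [464.3 -28.8] 31.9 mean [ 0.4631 -0.0289  0.0701]
clock 10.6 pos [ 0.4669 -0.0302  0.2506] yaw 90.2 q7 1.60 F [0.  0.2 0.7] w 0.995 g 0.0 tilt [-0.0003  0.0002] 
 ROW [ 0.0003 -0.0013  0.2106] 0.003
```

Emit:
jog_arm([
  [0.001,0,0.04,0],
  [0.001,0,0.08,0],
  [0.001,0,0.12,0],
  [0.001,0,0.16,0],
  [0.001,0,0.19,0],
  [0.001,0,0.21,0],
  [0.001,0,0.21,0],
  [0.001,0,0.21,0],
])

```text
clock: 11.58
position: [0.4663, -0.0309, 0.0413]
ee_rot: [-0.002, 3.141, 0.0]
force: [-0.7, -0.5, -1.1]
width: 1.001
gripper_force: 0.0
```

Emit:
jog_arm([
  [0,0,0,0],
  [0,0,0,0],
  [0,0,0,0],
  [0,0,0,0],
  [0,0,0,0],
  [0,0,0,0],
], hand=0.05, newtons=50)

```text
clock: 12.32
position: [0.466, -0.031, 0.041]
ee_rot: [-0.002, 3.141, 0.001]
force: [-1.1, 1.3, 5.9]
width: 0.691
gripper_force: 50.0
```

Emit:
jog_arm([
  [0,0,-0.01,0],
  [0,0,-0.04,0],
  [0,0,-0.08,0],
  [0,0,-0.11,0],
  [0,0,-0.13,0],
  [0,0,-0.13,0],
  [0,0,-0.13,0],
])

```text
clock: 13.2
position: [0.4652, -0.0312, 0.1701]
ee_rot: [0.002, -3.141, 0.0]
force: [-0.6, -0.1, -1.6]
width: 0.689
gripper_force: 50.0
```

```bash
python3 -c "
from plan import plan
from m import *
im,W=snap('wrist','w6')
t=arm.observe()['position']
p=W[np.isfinite(W[...,0])]
q=p[(p[:,2]>.076)&(p[:,2]<.088)&(np.hypot(p[:,0]-.627,p[:,1]-.011)<.05)]
if len(q)>10: print('pad',len(q),cv2.minEnclosingCircle(q[:,:2].astype(np.float32)*1000))
plan(.627,.011,t[2],90)"
```

```text
pad 118 ((593.497802734375, 21.675622940063477), 12.550745964050293)
clock 13.2 pos [ 0.4651 -0.0312  0.1698] yaw 90.1 q7 1.65 F [-0.4 -0.  -2.4] w 0.691 g 50.0 tilt [-0.0017 -0.0001] 
 ROW [-0.162   0.0421 -0.0003] 0.001
```

Emit:
jog_arm([
  [-0.03,0.008,0,0],
  [-0.06,0.016,0,0],
  [-0.09,0.024,0,0],
  [-0.12,0.032,0,0],
  [-0.15,0.039,0,0],
  [-0.162,0.042,0,0],
  [-0.162,0.042,0,0],
  [-0.162,0.042,0.02,0],
  [-0.162,0.042,0.04,0],
  [-0.162,0.042,0.046,0],
  [-0.162,0.042,0.05,0],
  [-0.162,0.042,0.053,0],
  [-0.162,0.042,0.055,0],
  [-0.162,0.042,0.056,0],
  [-0.162,0.042,0.056,0],
])

```text
clock: 15.12
position: [0.6276, 0.0106, 0.1157]
ee_rot: [-0.001, 3.141, 0.0]
force: [-4.6, 0.2, 6.7]
width: 0.69
gripper_force: 50.0
```

```bash
python3 plan.py .627 .011 .112 90
```

```text
clock 15.1 pos [0.6276 0.0106 0.1157] yaw 90.0 q7 1.65 F [-4.6  0.2  6.7] w 0.690 g 50.0 tilt [0.0002 0.0001] 
 ROW [0.0006 0.0004 0.0037] 0.001
```

Emit:
jog_arm([
  [0,0,0.001,0],
  [0,0,0.002,0],
  [0,0,0.003,0],
  [0,0,0.004,0],
  [0,0,0.004,0],
])

```text
clock: 15.75
position: [0.6278, 0.0106, 0.113]
ee_rot: [-0.001, 3.141, 0.001]
force: [-8.7, -0.1, 19.6]
width: 0.69
gripper_force: 50.0
```

Emit:
jog_arm([
  [0,0,0.001,0],
  [0,0,0.001,0],
  [0,0,0.001,0],
  [0,0,0.001,0],
  [0,0,0.001,0],
  [0,0,0.001,0],
  [0,0,0.001,0],
  [0,0,0.001,0],
  [0,0,0.001,0],
  [0,0,0.001,0],
])

```text
clock: 17.0
position: [0.6279, 0.0106, 0.1129]
ee_rot: [-0.001, 3.14, 0.001]
force: [-11.4, -1.2, 28.5]
width: 0.69
gripper_force: 50.0
```

```bash
python3 -c "
from m import *
from plan import plan
snap('side','d7'); plan(.627,.011,.112,90)
im=cv2.imread('pics/d7.png'); cv2.imwrite('pics/d7c.png',cv2.resize(im[140:300,220:420],None,fx=3,fy=3))"
```

```text
clock 17.1 pos [0.6279 0.0105 0.113 ] yaw 90.0 q7 1.65 F [-12.1  -1.1  27.9] w 0.692 g 50.0 tilt [0.0016 0.0008] 
 ROW [0.0009 0.0005 0.001 ] 0.001
```

View pics/d7c.png

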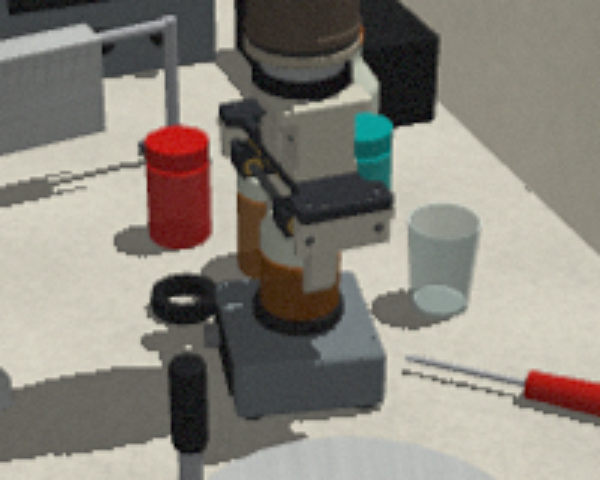

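The pad is fully down, with the jar upright in its middle and the force at about 28 N. Lifting and carrying the jar to the turntable.

Emit:
jog_arm([
  [0,0,-0.005,0],
  [0,0,-0.02,0],
  [0,0,-0.05,0],
  [0,0,-0.08,0],
  [0,0,-0.1,0],
  [0.003,-0.03,-0.1,0.17],
  [0.006,-0.07,-0.1,0.34],
  [0.009,-0.11,-0.1,0.51],
  [0.012,-0.15,-0.1,0.68],
  [0.016,-0.19,-0.1,0.85],
  [0.02,-0.23,-0.1,1.02],
  [0.024,-0.27,-0.1,1.19],
  [0.027,-0.3,-0.1,1.36],
  [0.029,-0.32,-0.1,1.53],
  [0.029,-0.336,-0.1,1.7],
  [0.029,-0.336,-0.1,1.868],
  [0.029,-0.336,-0.1,1.868],
  [0.029,-0.336,-0.1,1.868],
])

```text
clock: 19.3
position: [0.5995, -0.3247, 0.2099]
ee_rot: [2.52, 1.875, 0.001]
force: [-0.5, 0.1, -1.7]
width: 0.69
gripper_force: 50.0
```

```bash
python3 plan.py .599 -.325 .078 -17
```

```text
clock 19.3 pos [ 0.5995 -0.3247  0.2099] yaw -16.7 q7 0.54 F [-0.5  0.1 -1.7] w 0.690 g 50.0 tilt [0.0004 0.0001] 
 ROW [-0.0005 -0.0004  0.1319] 0.005
```

Emit:
jog_arm([
  [0,0,0.03,0],
  [0,0,0.06,0],
  [0,0,0.09,0],
  [0,0,0.115,0],
  [0,0,0.125,0],
  [0,0,0.13,0],
  [0,0,0.132,0],
  [0,0,0.133,0],
  [0,0,0.134,0],
  [0,0,0.134,0],
])

```text
clock: 20.55
position: [0.5994, -0.3252, 0.0762]
ee_rot: [2.524, 1.869, 0.001]
force: [0.5, 0.4, 0.8]
width: 0.688
gripper_force: 50.0
```

Emit:
jog_arm([
  [0,0,0,0],
  [0,0,0,0],
  [0,0,0,0],
  [0,0,0,0],
  [0,0,0,0],
], hand=0.0918)

```text
clock: 21.18
position: [0.5991, -0.3251, 0.0757]
ee_rot: [-2.525, -1.869, 0.0]
force: [0.1, 0.5, -0.5]
width: 1.001
gripper_force: 0.0
```

Emit:
jog_arm([
  [0,0,-0.01,0],
  [0,0,-0.04,0],
  [0,0,-0.08,0],
  [0,0,-0.12,0],
  [0,0,-0.16,0],
  [0,0,-0.18,0],
  [0,0,-0.18,0],
])

```text
clock: 22.05
position: [0.5996, -0.3259, 0.2581]
ee_rot: [2.522, 1.867, 0.003]
force: [-0.2, 0.1, -0.2]
width: 0.997
gripper_force: 0.0
```

```bash
python3 -c "
from m import *
from plan import plan
snap('scene','s8'); snap('side','d8')
for fn in('s8','d8'):
    d=np.load(f'pics/{fn}.npz'); W=d['W']; c=d['c'].astype(float)
    for n,x,y,h in(('short',.599,-.325,.105),('tall',.663,.1755,.102)):
        m=(np.hypot(W[...,0]-x,W[...,1]-y)<.07)&(abs(W[...,2]-h)<.006)&((c.max(2)-c.min(2))<45)
        p=W[m]; e=cv2.minEnclosingCircle(p[:,:2].astype(np.float32)*1000) if len(p) else None; print(fn,n,len(p),e)
plan(.663,.1755,.256,50)"
```

```text
s8 short 679 ((598.896484375, -324.5923156738281), 33.28050231933594)
s8 tall 400 ((662.268310546875, 176.73507690429688), 31.08230209350586)
d8 short 698 ((602.1885986328125, -326.8656005859375), 35.16080856323242)
d8 tall 216 ((666.8729858398438, 173.1760711669922), 32.90334701538086)
clock 22.1 pos [ 0.5989 -0.3249  0.2553] yaw -17.0 q7 0.52 F [-0.4 -0.5  0.4] w 1.007 g 0.0 tilt [-0.0002  0.0004] 
 ROW [ 0.4973 -0.0847 -0.0005] -1.169
```

View pics/s8.png

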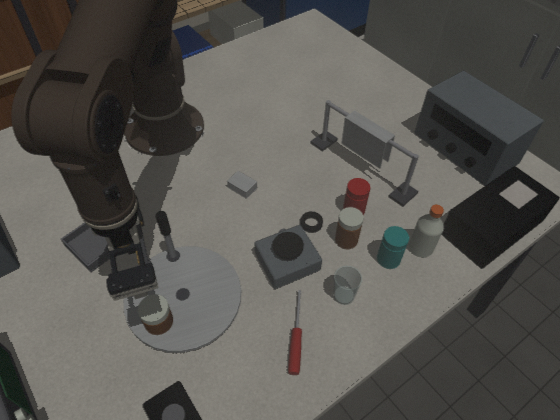

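jar_short stands on the turntable at (157,312), and the tall jar is unmoved at (348,228). Moving to the tall jar.

Emit:
jog_arm([
  [0.04,-0.007,0,-0.1],
  [0.08,-0.014,0,-0.2],
  [0.12,-0.02,0,-0.3],
  [0.16,-0.027,0,-0.4],
  [0.2,-0.034,0,-0.5],
  [0.24,-0.041,0,-0.6],
  [0.28,-0.048,0,-0.7],
  [0.32,-0.055,0,-0.8],
  [0.36,-0.061,0,-0.9],
  [0.4,-0.068,0,-1.0],
  [0.44,-0.075,0,-1.1],
  [0.475,-0.081,0,-1.169],
  [0.497,-0.085,0,-1.169],
  [0.497,-0.085,0,-1.169],
  [0.497,-0.085,0,-1.169],
  [0.497,-0.085,0,-1.169],
])

```text
clock: 24.15
position: [0.6631, 0.1729, 0.2561]
ee_rot: [1.078, 2.95, -0.001]
force: [0.5, -0.1, 0.2]
width: 0.999
gripper_force: 0.0
```

```bash
python3 -c "
from cap import *; from plan import plan
cap(.664,.175,.102,'w9'); plan(.6635,.1755,.065,50)"
```

```text
cap 2653 [661.7 178.7] 29.8 mean [0.6608 0.1794 0.1021]
clock 24.2 pos [0.6631 0.1733 0.256 ] yaw 49.9 q7 0.77 F [-0.8  1.1 -0. ] w 0.998 g 0.0 tilt [ 0.0004 -0.0005] 
 ROW [0.0012 0.002  0.191 ] -0.002
```

Emit:
jog_arm([
  [0.002,0.0025,0.03,0],
  [0.002,0.0025,0.07,0],
  [0.002,0.0025,0.11,0],
  [0.002,0.0025,0.145,0],
  [0.002,0.0025,0.17,0],
  [0.002,0.0025,0.186,0],
  [0.002,0.0025,0.186,0],
  [0.002,0.0025,0.186,0],
])

```text
clock: 25.2
position: [0.6637, 0.1781, 0.0709]
ee_rot: [1.074, 2.951, 0.001]
force: [-0.4, -0.4, -0.3]
width: 0.996
gripper_force: 0.0
```

Emit:
jog_arm([
  [0,0,0,0],
  [0,0,0,0],
  [0,0,0,0],
  [0,0,0,0],
  [0,0,0,0],
  [0,0,0,0],
], hand=0.05, newtons=50)

```text
clock: 25.95
position: [0.663, 0.1783, 0.0699]
ee_rot: [1.074, 2.952, 0.0]
force: [-0.9, -0.6, 3.0]
width: 0.649
gripper_force: 50.0
```

Emit:
jog_arm([
  [0,0,-0.01,0],
  [0,0,-0.04,0],
  [0,0,-0.08,0],
  [0,0,-0.11,0],
  [0,0,-0.14,0],
  [0,0,-0.14,0],
  [0,0,-0.14,0],
])

```text
clock: 26.82
position: [0.6624, 0.1783, 0.209]
ee_rot: [-1.074, -2.951, 0.001]
force: [-0.5, 0.1, -2.9]
width: 0.646
gripper_force: 50.0
```

```bash
python3 -c "
from plan import plan
from m import *
snap('scene','s10');plan(.627,.011,.21,50)"
```

```text
clock 26.9 pos [0.6621 0.1783 0.2084] yaw 50.0 q7 0.79 F [-1.  -0.4 -2. ] w 0.648 g 50.0 tilt [-0.002  -0.0005] 
 ROW [-0.0806 -0.1507 -0.0014] 0.0
```

View pics/s10.png

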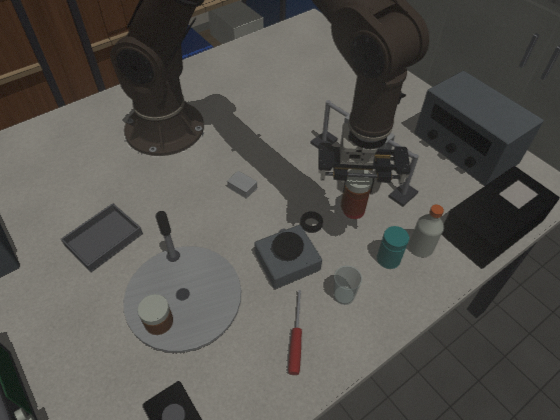

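The tall jar is held at (353,190) with the bystanders undisturbed. Now to the pad.

Emit:
jog_arm([
  [-0.015,-0.03,0,0],
  [-0.03,-0.06,0,0],
  [-0.046,-0.09,0,0],
  [-0.062,-0.12,0,0],
  [-0.075,-0.14,0,0],
  [-0.081,-0.151,0,0],
  [-0.081,-0.151,0,0],
  [-0.081,-0.151,0.02,0],
  [-0.081,-0.151,0.04,0],
  [-0.081,-0.151,0.052,0],
  [-0.081,-0.151,0.058,0],
  [-0.081,-0.151,0.062,0],
  [-0.081,-0.151,0.065,0],
  [-0.081,-0.151,0.067,0],
  [-0.081,-0.151,0.067,0],
])

```text
clock: 28.75
position: [0.6282, 0.0113, 0.1439]
ee_rot: [1.073, 2.952, 0.003]
force: [-4.4, 2.0, 8.8]
width: 0.649
gripper_force: 50.0
```

Emit:
jog_arm([
  [0,0,0.001,0],
  [0,0,0.002,0],
  [0,0,0.003,0],
  [0,0,0.003,0],
])

```text
clock: 29.25
position: [0.6283, 0.0111, 0.1417]
ee_rot: [1.073, 2.952, 0.003]
force: [-6.2, 2.7, 14.8]
width: 0.649
gripper_force: 50.0
```

Emit:
jog_arm([
  [0,0,0.001,0],
  [0,0,0.002,0],
  [0,0,0.002,0],
  [0,0,0.002,0],
  [0,0,0.002,0],
  [0,0,0.002,0],
  [0,0,0.002,0],
  [0,0,0.002,0],
  [0,0,0.002,0],
  [0,0,0.002,0],
  [0,0,0.002,0],
  [0,0,0.002,0],
])

```text
clock: 30.75
position: [0.6286, 0.0109, 0.1415]
ee_rot: [1.073, 2.951, 0.005]
force: [-12.0, 2.2, 31.3]
width: 0.646
gripper_force: 50.0
```

```bash
python3 plan.py .637 -.201 .245 -17
```

```text
clock 30.8 pos [0.6286 0.0109 0.1415] yaw 50.0 q7 1.07 F [-12.    2.2  31.3] w 0.646 g 50.0 tilt [0.0026 0.0023] 
 ROW [-0.1427 -0.1566 -0.104 ] 1.17
```

Emit:
jog_arm([
  [0,0,-0.005,0],
  [0,0,-0.02,0],
  [0,0,-0.05,0],
  [0,0,-0.08,0],
  [0,0,-0.104,0],
  [-0.02,-0.025,-0.104,0.15],
  [-0.045,-0.05,-0.104,0.3],
  [-0.07,-0.08,-0.104,0.47],
  [-0.095,-0.105,-0.104,0.64],
  [-0.12,-0.13,-0.104,0.81],
  [-0.143,-0.157,-0.104,0.98],
  [-0.143,-0.157,-0.104,1.1],
  [-0.143,-0.157,-0.104,1.17],
  [-0.143,-0.157,-0.104,1.17],
  [-0.143,-0.157,-0.104,1.17],
])

```text
clock: 32.62
position: [0.6367, -0.2017, 0.242]
ee_rot: [2.524, 1.87, 0.0]
force: [0.3, 0.1, -2.3]
width: 0.647
gripper_force: 50.0
```

```bash
python3 plan.py .637 -.201 .105 -17
```

```text
clock 32.6 pos [ 0.6367 -0.2017  0.242 ] yaw -16.9 q7 0.34 F [ 0.3  0.1 -2.3] w 0.647 g 50.0 tilt [ 0.0002 -0.0002] 
 ROW [7.00e-04 1.00e-04 1.37e-01] 0.001
```

Emit:
jog_arm([
  [0,0,0.03,0],
  [0,0,0.06,0],
  [0,0,0.09,0],
  [0,0,0.115,0],
  [0,0,0.127,0],
  [0,0,0.132,0],
  [0,0,0.134,0],
  [0,0,0.135,0],
  [0,0,0.136,0],
  [0,0,0.136,0],
])

```text
clock: 33.88
position: [0.6368, -0.2016, 0.106]
ee_rot: [2.525, 1.868, 0.0]
force: [0.2, 0.5, -1.4]
width: 0.647
gripper_force: 50.0
```

Emit:
jog_arm([
  [0,0,0.0005,0],
  [0,0,0.0012,0],
  [0,0,0.0012,0],
  [0,0,0.0012,0],
])

```text
clock: 34.38
position: [0.6368, -0.2018, 0.1048]
ee_rot: [2.526, 1.868, 0.0]
force: [-1.0, -0.1, 4.0]
width: 0.643
gripper_force: 50.0
```

Emit:
jog_arm([
  [0,0,0,0],
  [0,0,0,0],
  [0,0,0,0],
  [0,0,0,0],
  [0,0,0,0],
], hand=0.0918)

```text
clock: 35.0
position: [0.6366, -0.2016, 0.1045]
ee_rot: [-2.526, -1.868, -0.0]
force: [-0.2, 0.8, 0.1]
width: 0.997
gripper_force: 0.0
```

Emit:
jog_arm([
  [0,0,-0.01,0],
  [0,0,-0.04,0],
  [0,0,-0.08,0],
  [0,0,-0.12,0],
  [0,0,-0.155,0],
  [0,0,-0.155,0],
  [0,0,-0.155,0],
])

```text
clock: 35.88
position: [0.6364, -0.2015, 0.2595]
ee_rot: [-2.525, -1.868, -0.0]
force: [0.1, -0.1, -0.5]
width: 1.0
gripper_force: 0.0
```

```bash
cat > look.py <<'E'
from m import *; import sys
def look(t):
    for n in('scene','side'):
        fn=n[:2]+t; snap(n,fn); d=np.load(f'pics/{fn}.npz'); W=d['W']; c=d['c'].astype(float)
        D=np.hypot(W[...,0]-.57,W[...,1]+.2485)<.15
        for nm,h in(('short',.105),('tall',.137)):
            p=W[D&(abs(W[...,2]-h)<.005)&((c.max(2)-c.min(2))<50)&(c.mean(2)>60)]; print(fn,nm,len(p),cv2.minEnclosingCircle(p[:,:2].astype(np.float32)*1000) if len(p) else '')
        p=W[D&(W[...,2]>.19)&(W[...,2]<.208)&(c.mean(2)<70)]; print(fn,'handle',len(p),cv2.minEnclosingCircle(p[:,:2].astype(np.float32)*1000) if len(p) else '')
E
python3 -c "
from look import *; from plan import plan
look('11'); plan(.466,-.217,.26,60)"
```

```text
sc11 short 679 ((570.63720703125, -251.6442413330078), 110.2837905883789)
sc11 tall 496 ((635.8275756835938, -202.2113800048828), 30.42104148864746)
sc11 handle 94 ((465.630126953125, -215.12094116210938), 12.1340970993042)
si11 short 723 ((559.8593139648438, -260.30877685546875), 109.55953216552734)
si11 tall 466 ((561.4378662109375, -209.44851684570312), 106.70993041992188)
si11 handle 112 ((464.7991943359375, -220.234619140625), 11.526620864868164)
clock 36.0 pos [ 0.6362 -0.2012  0.2586] yaw -17.0 q7 0.33 F [ 0.  -0.9  0.8] w 1.000 g 0.0 tilt [-0.0016  0.0006] 
 ROW [-0.0649 -0.1581 -0.0012] -1.344
```

View pics/sc11.png

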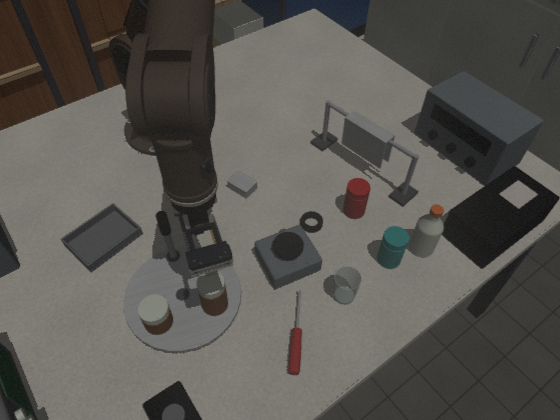

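Both jars stand on the turntable, at (155,315) and (213,292). The handle is still at the pointer, at (165,235).

```bash
python3 plan.py .4655 -.2175 .26 -17
```

```text
clock 36.0 pos [ 0.6362 -0.2012  0.2586] yaw -17.0 q7 0.33 F [ 0.  -0.9  0.8] w 1.000 g 0.0 tilt [-0.0016  0.0006] 
 ROW [-0.0655 -0.1584 -0.0012] -0.0
```

Emit:
jog_arm([
  [-0.015,-0.035,-0.001,0],
  [-0.03,-0.07,-0.001,0],
  [-0.045,-0.105,-0.001,0],
  [-0.055,-0.135,-0.001,0],
  [-0.0655,-0.158,-0.001,0],
  [-0.0655,-0.158,-0.001,0],
  [-0.0655,-0.158,-0.001,0],
  [-0.0655,-0.158,-0.001,0],
])

```text
clock: 36.98
position: [0.4672, -0.2177, 0.2602]
ee_rot: [2.525, 1.869, -0.001]
force: [0.5, 0.6, -0.2]
width: 1.0
gripper_force: 0.0
```

```bash
python3 -c "
from m import *; from plan import plan
im,W=snap('wrist','w12'); p=W[np.isfinite(W[...,0])]; p=p[(abs(p[:,2]-.201)<.006)&(np.hypot(p[:,0]-.4655,p[:,1]+.2175)<.03)]
print(len(p),cv2.minEnclosingCircle(p[:,:2].astype(np.float32)*1000) if len(p) else '')
plan(.4655,-.2175,.17,-17)"
```

```text
808 ((464.0332946777344, -214.9756622314453), 11.773417472839355)
clock 37.0 pos [ 0.467  -0.2178  0.2603] yaw -17.0 q7 0.37 F [-0.4  0.5  0.8] w 1.000 g 0.0 tilt [-0.0005 -0.0006] 
 ROW [-0.0001 -0.0016  0.0903] 0.0
```

Emit:
jog_arm([
  [0.001,-0.002,0.02,0],
  [0.001,-0.002,0.045,0],
  [0.001,-0.002,0.07,0],
  [0.001,-0.002,0.085,0],
  [0.001,-0.002,0.09,0],
  [0.001,-0.002,0.09,0],
  [0.001,-0.002,0.09,0],
])

```text
clock: 37.9
position: [0.4652, -0.2167, 0.1712]
ee_rot: [2.525, 1.868, 0.001]
force: [-0.6, -0.3, 0.4]
width: 1.002
gripper_force: 0.0
```

Emit:
jog_arm([
  [0,0,0,0],
  [0,0,0,0],
  [0,0,0,0],
  [0,0,0,0],
  [0,0,0,0],
  [0,0,0,0],
  [0,0,0,0],
  [0,0,0,0],
], hand=0.01, newtons=20)

```text
clock: 38.9
position: [0.4649, -0.2165, 0.1705]
ee_rot: [2.526, 1.868, 0.0]
force: [0.0, -0.4, -0.4]
width: 0.259
gripper_force: 20.0
```

Gripped: the opening of 0.259 × 92 ≈ 24 mm matches the sleeve. First quarter turn.

Emit:
jog_arm([
  [-0.0086,0.0003,0,0],
  [-0.0172,0.0014,0,0],
  [-0.0257,0.003,0,0],
  [-0.034,0.0054,0,0],
  [-0.0421,0.0084,0,0],
  [-0.0499,0.012,0,0],
  [-0.0575,0.0162,0,0],
  [-0.0647,0.021,0,0],
  [-0.0714,0.0264,0,0],
  [-0.0778,0.0322,0,0],
  [-0.0836,0.0386,0,0],
  [-0.089,0.0453,0,0],
  [-0.0938,0.0525,0,0],
  [-0.098,0.0601,0,0],
  [-0.1016,0.0679,0,0],
  [-0.1046,0.076,0,0],
  [-0.107,0.0843,0,0],
  [-0.1086,0.0928,0,0],
  [-0.1097,0.1014,0,0],
  [-0.11,0.11,0,0],
])

```text
clock: 41.4
position: [0.5384, -0.3545, 0.1706]
ee_rot: [2.525, 1.868, -0.0]
force: [-3.0, -4.7, 2.3]
width: 0.258
gripper_force: 20.0
```

```bash
python3 -c "
from look import *; from plan import plan
look('13'); plan(.57,-.249,.17,-17)"
```

```text
sc13 short 639 ((604.829833984375, -196.8692626953125), 77.55819702148438)
sc13 tall 481 ((521.813232421875, -182.7421417236328), 30.862760543823242)
sc13 handle 0 
si13 short 122 ((573.5443725585938, -257.6400451660156), 111.6158676147461)
si13 tall 35 ((524.4893188476562, -266.5661926269531), 101.43121337890625)
si13 handle 182 ((540.7967529296875, -357.21734619140625), 16.486177444458008)
clock 41.5 pos [ 0.5393 -0.3548  0.1706] yaw -17.0 q7 0.66 F [-0.8 -5.1  0.1] w 0.254 g 20.0 tilt [ 0.0012 -0.0019] 
 ROW [ 0.1102 -0.0015  0.0004] 0.0
```

View pics/sc13.png

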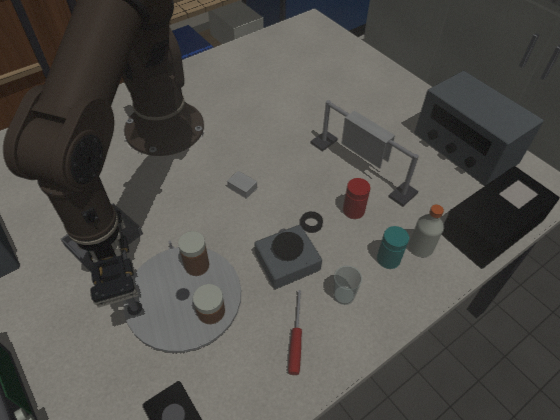

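The turntable has turned a quarter with both jars riding upright, at (195,255) and (208,303), and the handle at (135,308). I'll continue with the remaining quarters.

Emit:
jog_arm([
  [0.0003,0.0086,0,0],
  [0.0014,0.0172,0,0],
  [0.003,0.0257,0,0],
  [0.0054,0.034,0,0],
  [0.0084,0.0421,0,0],
  [0.012,0.0499,0,0],
  [0.0162,0.0575,0,0],
  [0.021,0.0647,0,0],
  [0.0264,0.0714,0,0],
  [0.0322,0.0778,0,0],
  [0.0386,0.0836,0,0],
  [0.0453,0.089,0,0],
  [0.0525,0.0938,0,0],
  [0.0601,0.098,0,0],
  [0.0679,0.1016,0,0],
  [0.076,0.1046,0,0],
  [0.0843,0.107,0,0],
  [0.0928,0.1086,0,0],
  [0.1014,0.1097,0,0],
  [0.11,0.11,0,0],
])

```text
clock: 44.0
position: [0.6754, -0.2801, 0.1706]
ee_rot: [-2.525, -1.868, -0.001]
force: [2.7, -2.4, 3.1]
width: 0.257
gripper_force: 20.0
```

Emit:
jog_arm([
  [0.0086,-0.0003,0,0],
  [0.0172,-0.0014,0,0],
  [0.0257,-0.003,0,0],
  [0.034,-0.0054,0,0],
  [0.0421,-0.0084,0,0],
  [0.0499,-0.012,0,0],
  [0.0575,-0.0162,0,0],
  [0.0647,-0.021,0,0],
  [0.0714,-0.0264,0,0],
  [0.0778,-0.0322,0,0],
  [0.0836,-0.0386,0,0],
  [0.089,-0.0453,0,0],
  [0.0938,-0.0525,0,0],
  [0.098,-0.0601,0,0],
  [0.1016,-0.0679,0,0],
  [0.1046,-0.076,0,0],
  [0.107,-0.0843,0,0],
  [0.1086,-0.0928,0,0],
  [0.1097,-0.1014,0,0],
  [0.11,-0.11,0,0],
])

```text
clock: 46.5
position: [0.6011, -0.1437, 0.1705]
ee_rot: [-2.526, -1.867, 0.002]
force: [0.7, -2.8, 5.1]
width: 0.257
gripper_force: 20.0
```

Emit:
jog_arm([
  [-0.0003,-0.0086,0,0],
  [-0.0014,-0.0172,0,0],
  [-0.003,-0.0257,0,0],
  [-0.0054,-0.034,0,0],
  [-0.0084,-0.0421,0,0],
  [-0.012,-0.0499,0,0],
  [-0.0162,-0.0575,0,0],
  [-0.021,-0.0647,0,0],
  [-0.0264,-0.0714,0,0],
  [-0.0322,-0.0778,0,0],
  [-0.0386,-0.0836,0,0],
  [-0.0453,-0.089,0,0],
  [-0.0525,-0.0938,0,0],
  [-0.0601,-0.098,0,0],
  [-0.0679,-0.1016,0,0],
  [-0.076,-0.1046,0,0],
  [-0.0843,-0.107,0,0],
  [-0.0928,-0.1086,0,0],
  [-0.1014,-0.1097,0,0],
  [-0.11,-0.11,0,0],
])

```text
clock: 49.0
position: [0.4647, -0.2166, 0.1705]
ee_rot: [-2.525, -1.869, -0.001]
force: [5.1, 0.0, 0.5]
width: 0.262
gripper_force: 20.0
```

Emit:
jog_arm([
  [0,0,0,0],
  [0,0,0,0],
  [0,0,0,0],
  [0,0,0,0],
])

```text
clock: 49.5
position: [0.4648, -0.2165, 0.1705]
ee_rot: [2.526, 1.868, 0.0]
force: [5.2, -1.7, -0.4]
width: 0.259
gripper_force: 20.0
```

Back at the start. Opening the fingers and retreating upward.

Emit:
jog_arm([
  [0,0,0,0],
  [0,0,0,0],
  [0,0,0,0],
  [0,0,0,0],
  [0,0,0,0],
  [0,0,0,0],
  [0,0,0,0],
], hand=0.0918)

```text
clock: 50.38
position: [0.4648, -0.2165, 0.1705]
ee_rot: [-2.526, -1.868, -0.0]
force: [0.2, -0.0, -0.3]
width: 0.966
gripper_force: 0.0
```

Emit:
jog_arm([
  [0,0,-0.02,0],
  [0,0,-0.05,0],
  [0,0,-0.08,0],
  [0,0,-0.11,0],
  [0,0,-0.13,0],
  [0,0,-0.13,0],
  [0,0,-0.13,0],
  [0,0,-0.13,0],
  [0,0,-0.13,0],
])

```text
clock: 51.5
position: [0.4645, -0.2164, 0.2999]
ee_rot: [-2.525, -1.868, 0.001]
force: [0.1, 0.2, 0.2]
width: 0.998
gripper_force: 0.0
```

```bash
python3 -c "
from look import *
look('14')"
```

```text
sc14 short 682 ((544.0274047851562, -278.1941223144531), 103.3949203491211)
sc14 tall 581 ((626.0537109375, -225.9245147705078), 30.619823455810547)
sc14 handle 104 ((464.8248596191406, -215.66651916503906), 12.013211250305176)
si14 short 743 ((551.8267822265625, -269.5397644042969), 106.58477783203125)
si14 tall 496 ((556.3314819335938, -220.88873291015625), 101.17606353759766)
si14 handle 118 ((465.96087646484375, -219.17054748535156), 12.076004981994629)
```

View pics/sc14.png

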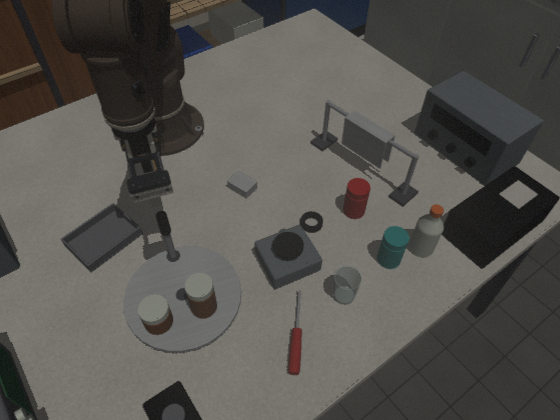

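The handle is back at the pointer (165,235). Both jars stand on the turntable, at (155,315) and (201,295), and the guard is still on the bar. The tall jar was knocked about 25 mm but is well inside the limit.

```bash
python3 -c "
from cell import arm
print(arm.sign_off())"
```

```text
the job is handed in; nothing more can be done
None
```

The job is handed in with no verdict shown: the guard hangs on the bar, jar_short and jar_tall (no jar_mid was there) were each pressed fully down on the pad and stand on the turntable, and the turntable has made one full turn back to the pointer.

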